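# Index the harmonica cover-plate table to the next hole

### The job

Press the orange spring plunger down into its arm to unlock the round indexing table, push it round to the next notch, the one with the red marker, and let the plunger spring fully back up so that the table is locked there. Work with the fingertips only: let the table carry the chrome cover plate in its nest without touching the plate, leave the other things on the bench alone, and finish clear of everything.

Things in the scene. Friction and masses are not known exactly. Their poses are not given: they have to be found in the camera images.
- fixture: Indexing fixture fixed to the bench: grey round foot with a dark steel index plate 228 mm across, underside 30 mm and top 36 mm above the bench, with open notches 13 mm wide in its rim every 45 degrees. Origin on the vertical turning axis at bench height; z up; +x points from the axis to the notch in which the plunger stands at the start.
- turntable (a joint): Angle of the round green table (130 mm across, top 50 mm up) about the vertical axis, rad; 0 at the start, positive anticlockwise from above. Notches at -1.571, -0.785, 0, 0.785, 1.571; end stops at +-1.7. Locked, with 0.025 rad of play, while the plunger is up in a notch. Unlocked it turns with light friction (1 to 2 N at the plunger) and stays where left.
- table_axis (a point): Centre of the table's top, on the turning axis, 50 mm above the bench.
- plunger (a joint): How far the plunger is pressed down, m: 0 fully up (locked), 0.010 at its stop. Spring: 3 N to start, 6 N at the bottom. From 0.0065 down its brass tooth clears the index plate and the table can turn. Let go between notches, the tooth rubs under the plate (reads 0.006), the table still turns, and it snaps up by itself into the next notch it reaches.
- thumb_cup (a point): Centre of the inner floor of the orange round thumb cup on top of the plunger, 125 mm from the turning axis, 67 mm above the bench when up, 57 mm fully pressed. Cup open upward: 50 mm across inside, 56 outside, rim 14 mm above this floor. It stands on the end of a blue arm 26 mm wide, top 50 mm up. A fingertip in it can press it down and push it round the axis by its wall.
- red_marker: Flat red disc 19 mm across, 3 mm thick, on the index plate 84 mm from the turning axis, in line with the notch to go to: 45 degrees from the start notch, on one side or the other. Origin at the centre of its underside. The blue arm covers it when the table has arrived.
- white_marker: Same disc in white, in line with the notch 45 degrees to the other side (the one already done). Origin at the centre of its underside.
- cover_plate: Polished chrome harmonica cover plate, 30 x 102 x 9 mm, 28 to 56 g, lying loose in the black nest on the table and carried round with it. Origin at the centre of its underside.
- nest (a point): Centre of the nest's floor on the table top, 5 mm from the turning axis on the side away from the plunger; the nest's black edges are 6 mm high.
- comb: Black ebony harmonica comb, 100 x 27 x 7 mm, loose on the bench. Origin at the centre of its underside.
- shim_gauge: Brass shim gauge, 85 x 16 x 8 mm with a thin blade 27 mm longer, loose on the bench. Origin at the centre of the underside of its handle.
- screw_holder: Knurled aluminium screw holder, a standing cylinder 32 mm across, 55 mm high, loose. Origin at the centre of its underside.
- lamp_base: White ceramic lamp base with a brass twist socket on top, 104 mm across, 108 mm high, loose. Origin at the centre of its underside.
There are look-alikes about, which are no part of the job. Leave any blue or turquoise look-alike of the cover_plate alone.

How it is judged (in metres and radians):
On the way, in this order (a step that is already met when the one before it is completed fails the run):
1. the plunger is pressed in, clear of its start notch (value of joint plunger above 0.0065 m and value of joint turntable between -0.3 and 0.3 rad), for 0.1 s.
2. the plunger is up in the notch at the red marker (value of joint plunger below 0.002 m and ((y of red_marker in the frame of fixture above 0 m and value of joint turntable between 0.745 and 0.825 rad) or (y of red_marker in the frame of fixture below 0 m and value of joint turntable between -0.825 and -0.745 rad))), for 0.2 s.
At the end, for the whole second after the job is handed in: The table stands at the red marker's notch (within 0.04 rad of 45 degrees from the start, on the red marker's side), at rest, with the plunger sprung up to within 2 mm of its top, and the cover plate lies flat in its nest within 6 mm of the nest's centre (all of step 2 and velocity of joint turntable between -0.05 and 0.05 rad/s and distance between cover_plate and nest below 0.006 m and angle between cover_plate's own z axis and vertical below 0.1 rad); the robot touches nothing.
It fails at once if the cover plate is touched by the robot (contact force between any of the fingers, the arm and cover_plate above 0.3 N).
It fails at once if the cover plate is lifted out of its nest (distance between cover_plate and nest above 0.015 m).
It fails at once if a thing standing by is moved (distance of any of comb, shim_gauge, screw_holder, lamp_base from where it was at the start of the episode above 0.015 m).
It also fails if it takes over 42 s, if anything falls off the work surface, if the arm or the gripper's body presses on something with over 40 N, if the wrist force passes 120 N, or if a joint passes its speed limit or range.

### The arm

A 6-joint arm with a two-finger parallel gripper is mounted at the origin on the work surface. World frame = base frame: x ahead of the robot, y to its left, z up, the work surface at z = 0. Lengths are in mm, angles in rad, forces in N, time in s.
With the tool pointing down it reaches from about 400 to 925 mm from the base axis. Payload 12.5 kg.
Tool frame: the origin (TCP) lies where the fingers leave the gripper's body, on its centre line; the fingertips stand 78 mm ahead of it and the grasp point (between the pads) lies 59 mm ahead of it (env.nose_length is the distance from the TCP to the fingertips, in mm); z points along the fingers, y is the line along which they close (so a half turn about z gives the same grasp; the last joint's range is limited). The gripper opens to 95 mm and grips with 3 to 60 N. Pads are 20 mm wide; open, the fingers measure 119 mm over their backs; the gripper's body (75 mm by 180 mm) begins 59 mm behind the grasp point.
Start: joints at [1.152, 0.491, 1.559, -0, 1.092, -0.106], TCP at [192.308, 594.689, 292.261] pointing down, gripper open.
Joint ranges: [-3.1, 3.1], [-0.84, 2.19], [0.05, 2.79], [-1.13, 4.28], [0.06, 2.93], [-2.69, 2.69]. Speed limits (rad/s): [2.22, 2.22, 2.79, 3.14, 3.14, 3.14].

### API

Orientations are given as [roll, pitch, yaw] about the fixed x, y, z axes, in that order (R = Rz(yaw) Ry(pitch) Rx(roll)).
In Python, from cell import env gives the robot as it stands. The module is installed in compiled form; this text tells all that it offers.
- The arm moves only by the tool send_rows, never from a script. Its argument "series" is text: rows parted by semicolons, each of 6 numbers parted by spaces: the shift along the tool's x, y, z as a fraction of full scale, then the turn, a rotation vector about the tool's x, y, z as a fraction of full scale. A call has 1 to 5 rows; each row shifts and turns the commanded pose from where the row before left it, along the tool's axes as they then stand; what a row does not reach is not made up. Full scale, the value 1, is 60 mm for a shift and 10 degrees for a turn. A row lasts 1/8 s, in which the tool goes at most 62.5 mm and 10.7 degrees, less where a joint would pass 70% of its speed; a pose out of reach is approached as far as the arm can. A call with a number of a shift or a turn outside -1 to 1 is refused whole. A call with a gripper value outside its range is refused whole. "fingers" is the opening, from 0 (shut) to 1 (fully open), set as the call begins (left out, the last holds). The fingers move at their own pace and stop on an object; the grip force is fixed at half the most. Time passes only in rows, so rows that do not move let the fingers close. It gives the time, the measured TCP pose, the force, the opening and the grip force at its end, in the units of the state.
- env.state(): the state, without advancing time (a new reading comes with each control period).
- env.read_camera(name): name is "side" or "top" or "wrist"; returns a dict with "color" (420x560x3 uint8, red, green, blue), "z_map" (420x560 float32, mm along the optical axis (not along the pixel's ray), 0 where there is no reading), "fovy" (degrees; the focal length in pixels is half the picture's height over the tangent of half this angle, whatever the lens; pixels are square), "cx", "cy" (the principal point, pixels), "R" (3x3) and "t" (3): a world point X has camera coordinates R X + t. Camera axes: x right, y down, z forward; pixel columns grow to the right and rows downward; lengths in mm; the calibration is good to about 2 mm. The wrist camera is an equidistant fisheye: a pixel r from the principal point sees the ray r / f radians off the axis. A picture is of the moment at which its call begins.
- env.job_done(): hands the job in; it is judged then, once.
The state is a dict: "t": time; "joints": joint angles; "qvel": joint speeds; "tau": joint torques, N m; "eef_pos": TCP position; "tcp_rot": TCP orientation; "ft_force": force on the tool from outside, world axes, zero at the start; "moment": the same for the moment, N m; "opening": opening from 0.0 (shut) to 1.0 (fully open); "grip_force": force on a finger pad.
Only numpy, scipy, OpenCV 4.12 (cv2) and the standard library are available. Lean on these libraries where they do the work, as an engineer would, in place of code of your own. Each camera call takes 0.05 s, during which the arm holds its last target. There are 200 camera calls.

## Working session

There is one attempt and no reset: what is moved stays moved. The work goes in short steps, Python scripts to look and compute and a tool call to move; the robot and the scene stay as the last step left them, time stands still between calls to the robot, and variables do not carry over. Pictures are saved under pics/ and viewed, at most 10 in all, crops included, and the job is handed in when it is done.

Besides the shell and the picture viewer there is one more tool, called as a command line: name --argument value ..., lists and objects as JSON in quotes. send_rows: Moves the arm, as the interface text tells. Shift numbers are shares of 60 mm and turn numbers shares of 10 degrees, none past 1 either way. Its arguments: {"type":"object","properties":{"series":{"type":"string"},"fingers":{"type":"number"}},"required":["series"]}

```bash
mkdir -p pics; cat > h.py <<'E'
import numpy as np, cv2
from cell import env
def shot(n,name):
    c=env.read_camera(n); cv2.imwrite(f'pics/{name}.png',c['color'][:,:,::-1]); np.savez(f'{name}.npz',**c); return c
def load(name): return dict(np.load(f'{name}.npz'))
def onplane(c,u,v,z):
    f=c['color'].shape[0]/2/np.tan(np.radians(float(c['fovy']))/2)
    d=c['R'].T@np.array([(u-c['cx'])/f,(v-c['cy'])/f,1]); o=-c['R'].T@c['t']
    return o+d*(z-o[2])/d[2]
E
python3 - <<'E'
from h import *
shot('top','top1'); shot('side','side1')
s=env.state(); print(s['t'],s['eef_pos'],s['tcp_rot'],s['opening'])
E
```

```text
0.1 [192.23722378 594.56952503 291.73359426] [-3.14063417e+00 -9.02874149e-05  2.82880310e+00] 0.9997246260195018
```

View pics/top1.png

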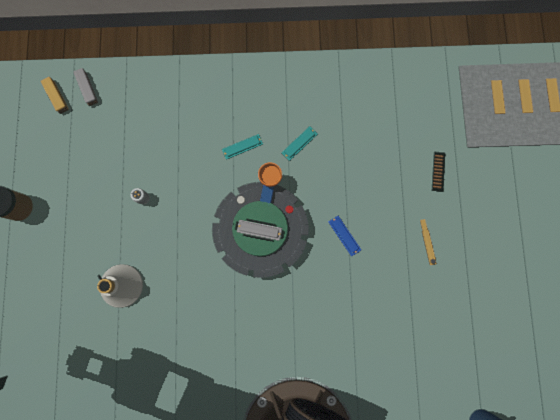

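View pics/side1.png

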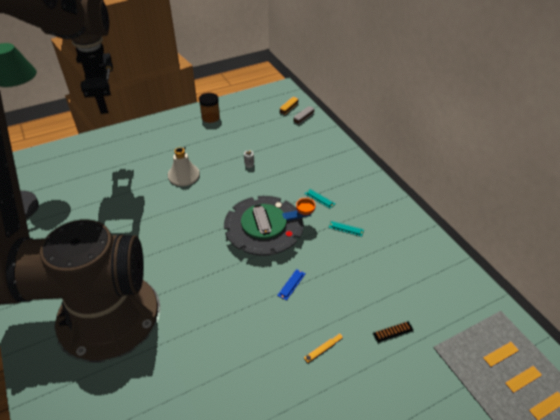

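The top view shows the orange cup at (271,175), the red marker at (290,210), the white marker at (241,200), the chrome plate at (259,230) on the green table, and turquoise and blue look-alikes lying on the bench. The side view agrees: cup (306,206), red (290,234).

```bash
python3 - <<'E'
from h import *
c=load('top1'); hsv=cv2.cvtColor(c['color'],cv2.COLOR_RGB2HSV); H,S,V=cv2.split(hsv)
def blob(m,box):
    x0,y0,x1,y1=box; k=np.zeros_like(m,np.uint8); k[y0:y1,x0:x1]=m[y0:y1,x0:x1]
    n,l,st,ce=cv2.connectedComponentsWithStats(k); i=1+np.argmax(st[1:,4]); return ce[i],st[i]
ce,st=blob((H>3)&(H<20)&(S>150),(250,155,292,195)); print('cup',ce,st, onplane(c,*ce,74))
r,st=blob(((H<4)|(H>172))&(S>130),(275,200,305,220)); pr=onplane(c,*r,39); print('red',r,st,pr)
w,st=blob((S<40)&(V>130),(232,192,250,208)); pw=onplane(c,*w,39); print('white',w,st,pw)
g,st=blob((H>55)&(H<95)&(S>90),(225,195,295,262)); 
k=((H>55)&(H<95)&(S>90)).astype(np.uint8); k[:195]=0;k[262:]=0;k[:,:225]=0;k[:,295:]=0
cn=max(cv2.findContours(k,cv2.RETR_EXTERNAL,cv2.CHAIN_APPROX_NONE)[0],key=cv2.contourArea)
(e,ax,an)=cv2.fitEllipse(cv2.convexHull(cn)); pa=onplane(c,*e,50); print('axis',e,ax,pa)
pc=onplane(c,*ce,74)
for n,p in(('cup',pc),('red',pr),('white',pw)):
    d=(p-pa)[:2]; print(n,np.hypot(*d),np.degrees(np.arctan2(d[1],d[0])))
x,y=np.mgrid[150:200:5,250:295:5]
print(c['z_map'][165:187:3,258:286:3].round(), -c['R'].T@c['t'])
s=cv2.resize(c['color'][140:290,200:320],None,fx=4,fy=4)[:,:,::-1]; cv2.imwrite('pics/crop1.png',s)
E
```

```text
cup [269.92307692 174.51116625] [259 163  23  23 403] [593.56973748  45.71981301  74.        ]
red [289. 209.] [286 206   7   7  45] [516.71067489   3.13724186  39.        ]
white [240.11627907 199.11627907] [237 196   7   7  43] [544.205573   119.41029718  39.        ]
axis (259.6357116699219, 228.1689453125) (53.71788024902344, 54.37981414794922) [471.33295391  73.54529943  50.        ]
cup 125.36382633906439 -12.824053516020227
red 83.76414586371764 -57.19837619189015
white 86.10468414906654 32.18573190790162
[[1067. 1067.  990.  999. 1002.  995.  982. 1065. 1067. 1067.]
 [1069.  993.  999.  995.  997.  997.  996.  985. 1066. 1065.]
 [ 982. 1000.  998.  998.  997.  994.  997.  998. 1068. 1069.]
 [ 982.  995.  997.  997.  996.  998.  997.  992. 1062. 1066.]
 [ 982.  995.  996.  997.  996.  993.  992.  993. 1064. 1064.]
 [1061.  979.  993.  992.  993.  993.  995.  978. 1062. 1058.]
 [1026. 1021.  978.  992.  994.  990.  979. 1063. 1059. 1060.]
 [1024. 1023. 1007. 1008.  987. 1010. 1022. 1021. 1062. 1060.]] [ 345.70578821   24.91864677 1033.71679688]
```

View pics/crop1.png

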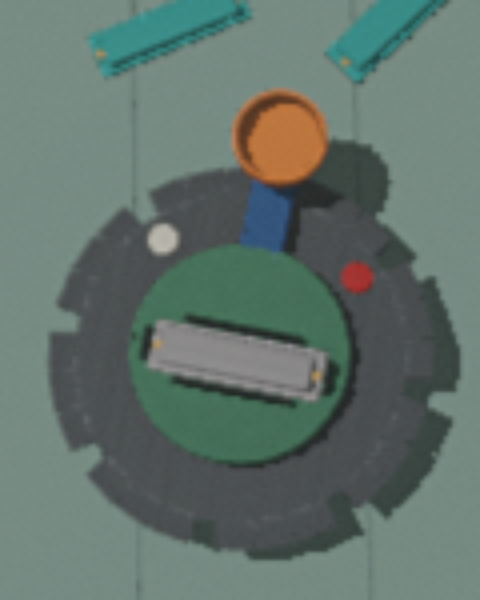

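The crop confirms it: one orange cup on the blue arm, and the red marker on its clockwise side at -57° from the axis, with the cup at -12.6°. So the turn is -45°. I'll shut the fingers and fly over to the cup.

send_rows --series "-0.6 -0.44 0 0 0 0;-0.6 -0.44 0 0 0 0;-0.6 -0.44 0 0 0 0;-0.6 -0.44 0 0 0 0;-0.6 -0.44 0 0 0 0" --fingers 0

```text
t: 0.72
eef_pos: [323.6, 412.4, 292.1]
tcp_rot: [-3.141, -0.0, 2.829]
ft_force: [1.0, -0.1, -0.4]
opening: 0.532
grip_force: 0.0
```

send_rows --series "-0.6 -0.44 0 0 0 0;-0.6 -0.44 0 0 0 0;-0.6 -0.44 0 0 0 0;-0.6 -0.44 0 0 0 0;-0.6 -0.44 0 0 0 0"

```text
t: 1.35
eef_pos: [454.2, 231.4, 292.1]
tcp_rot: [-3.142, -0.0, 2.829]
ft_force: [-0.4, 0.2, 0.3]
opening: 0.025
grip_force: 0.0
```

send_rows --series "-0.6 -0.44 0 0 0 0;-0.6 -0.44 0 0 0 0;-0.6 -0.44 0 0 0 0;-0.6 -0.44 0 0 0 0;-0.2 -0.05 0 0 0 0"

```text
t: 1.98
eef_pos: [569.6, 79.4, 291.8]
tcp_rot: [-3.141, -0.0, 2.826]
ft_force: [0.1, -0.1, -0.5]
opening: 0.004
grip_force: 0.0
```

send_rows --series "-0.55 -0.4 0 0 0 0;0 0 0.6 0 0 0;0 0 0.6 0 0 0;0 0 0.5 0 0 0;0 0 0 0 0 0"

```text
t: 2.6
eef_pos: [591.7, 49.1, 188.4]
tcp_rot: [-3.141, -0.004, 2.829]
ft_force: [-0.4, 0.2, 0.9]
opening: 0.007
grip_force: 0.0
```

```bash
python3 - <<'E'
from h import *
s=env.state(); print(s['t'],s['eef_pos'],s['ft_force'])
shot('side','side2'); c=shot('wrist','wrist2'); a=load('side2')['color'][150:270,220:380]; a=cv2.resize(a,(560,420))
cv2.imwrite('pics/p2.png',cv2.resize(np.hstack([a,c['color']]),(800,300))[:,:,::-1])
print(s['tcp_rot'],c['cx'],c['cy'],c['fovy'],c['R'],c['t'])
E
```

```text
2.6 [591.73036503  49.05085611 188.43560971] [-0.41677252  0.24374886  0.87431554]
[-3.14056848 -0.00417633  2.82924403] 283.41032204219607 212.69663900477673 65.70646984690485 [[ 3.06641284e-01  9.51824983e-01  5.70350713e-04]
 [ 9.13057969e-01 -2.94321215e-01  2.82312183e-01]
 [ 2.68879655e-01 -8.60478071e-02 -9.59322420e-01]] [-228.28470511 -530.00650044  139.89319306]
```

View pics/p2.png

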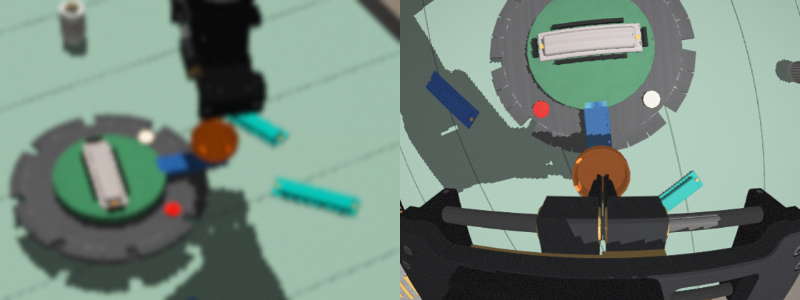

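The tips stand over the cup (wrist view: tips at (602,180), cup at (601,173)), and nothing else is near. Lowering into it now.

send_rows --series "-0.04 -0.04 0.3 0 0 0;0 0 0.3 0 0 0;0 0 0.05 0 0 0;0 0 0 0 0 0"

```text
t: 3.2
eef_pos: [594.2, 45.4, 150.9]
tcp_rot: [-3.142, -0.001, 2.829]
ft_force: [-0.1, -0.4, -0.6]
opening: 0.001
grip_force: 0.0
```

send_rows --series "0 0 0.08 0 0 0;0 0 0.08 0 0 0;0 0 0.08 0 0 0;0 0 0 0 0 0;0 0 0 0 0 0"

```text
t: 3.82
eef_pos: [594.4, 45.4, 137.1]
tcp_rot: [3.141, 0.001, 2.829]
ft_force: [0.1, -0.1, 4.9]
opening: 0.004
grip_force: 2.5
```

send_rows --series "0 0 0.02 0 0 0;0 0 0 0 0 0;0 0 0 0 0 0"

```text
t: 4.2
eef_pos: [594.4, 45.4, 136.0]
tcp_rot: [3.141, 0.001, 2.829]
ft_force: [-0.1, -0.2, 5.2]
opening: 0.007
grip_force: 2.7
```

send_rows --series "0.01 -0.13 0 0 0 0;0.01 -0.13 0 0 0 0;0.01 -0.125 0 0 0 0;0.01 -0.125 0 0 0 0;0 0 0 0 0 0"

```text
t: 4.82
eef_pos: [582.5, 16.6, 136.0]
tcp_rot: [3.141, 0.0, 2.828]
ft_force: [0.4, -1.1, 4.3]
opening: 0.003
grip_force: 2.7
```

```bash
python3 - <<'E'
from h import *
s=env.state(); print(s['eef_pos'],s['ft_force'])
c=shot('wrist','wrist3'); d=shot('side','side3'); a=cv2.resize(d['color'][150:270,220:380],(560,420))
cv2.imwrite('pics/p3.png',cv2.resize(np.hstack([a,c['color']]),(800,300))[:,:,::-1])
E
```

```text
[582.46893744  16.60984743 135.99950474] [ 0.41783806 -1.09833886  4.28492126]
```

View pics/p3.png

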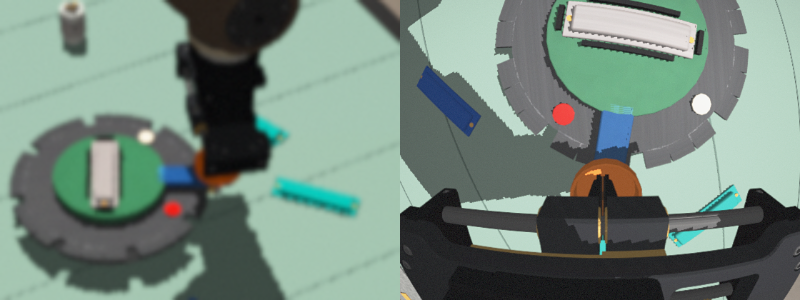

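The table is turning with the plunger pressed: in the wrist view the blue arm at (613,130) has moved towards the red marker at (563,114). I'll go on a little, then lift to about 70 mm so the tooth rubs and I push by the wall only.

send_rows --series "0.03 -0.125 0 0 0 0;0.03 -0.125 0 0 0 0;0 0 -0.1 0 0 0;0 0 -0.1 0 0 0;0 0 -0.02 0 0 0"

```text
t: 5.55
eef_pos: [574.5, 4.1, 149.2]
tcp_rot: [3.141, 0.0, 2.829]
ft_force: [-0.6, -0.4, -0.6]
opening: 0.005
grip_force: 0.0
```

send_rows --series "0.04 -0.12 0 0 0 0;0.04 -0.12 0 0 0 0;0.05 -0.11 0 0 0 0;0.05 -0.11 0 0 0 0;0 0 0 0 0 0"

```text
t: 6.18
eef_pos: [555.3, -19.7, 148.8]
tcp_rot: [-3.141, -0.0, 2.828]
ft_force: [-0.1, -1.1, -0.3]
opening: 0.002
grip_force: 0.1
```

send_rows --series "0.045 -0.07 0 0 0 0;0.045 -0.07 0 0 0 0;0.045 -0.07 0 0 0 0;0 0 0 0 0 0"

```text
t: 6.68
eef_pos: [543.8, -28.9, 148.9]
tcp_rot: [-3.141, -0.0, 2.829]
ft_force: [1.1, 1.6, -0.6]
opening: 0.006
grip_force: 0.4
```

```bash
cat > m.py <<'E'
from h import *
import sys
s=env.state(); print(s['t'],s['eef_pos'],s['ft_force'])
c=shot('side',sys.argv[1]); H,S,V=cv2.split(cv2.cvtColor(c['color'],cv2.COLOR_RGB2HSV))
def cen(m):
    k=np.zeros(m.shape,np.uint8); k[195:270,225:330]=m[195:270,225:330]; n,l,st,ce=cv2.connectedComponentsWithStats(k)
    i=1+np.argmax(st[1:,4]) if n>1 else 0; return ce[i],st[i,4]
p,a=cen((S<40)&(V>90)); print('plate px',p,a)
# nest/plate orientation from plate mask
k=np.zeros(S.shape,np.uint8);k[200:240,245:280]=((S<60)&(V>90))[200:240,245:280]
q=np.argwhere(k)[:,::-1]; P=np.array([onplane(c,u,v,57)[:2] for u,v in q]); P=P[np.hypot(*(P-[471,73]).T)<60]
w,e=np.linalg.eigh(np.cov(P.T)); print('plate c',P.mean(0),'long axis deg',np.degrees(np.arctan2(e[1,1],e[0,1]))%180)
m=(H>3)&(H<20)&(S>150); ce,ar=cen(m); pc=onplane(c,*ce,74); d=pc[:2]-[471.3,73.5]; print('cup',ce,ar,pc,np.degrees(np.arctan2(d[1],d[0])))
r,ra=cen(((H<4)|(H>172))&(S>130)); print('red',r,ra)
E
python3 m.py side4; python3 - <<'E'
from h import *
c=load('side4'); cv2.imwrite('pics/p4.png',cv2.resize(c['color'][180:280,220:340],(720,600))[:,:,::-1])
E
```

```text
6.675 [543.77533392 -28.92245734 148.86725825] [ 1.07603717  1.55441709 -0.59192774]
plate px [255.95493704 223.68654738] 1509
plate c [467.84870759  73.97039089] long axis deg 40.31016430175299
cup [304.67307692 234.        ] 52 [539.33045789 -47.15739493  74.        ] -60.58432024686789
red [288.41176471 234.29411765] 17
```

View pics/p4.png

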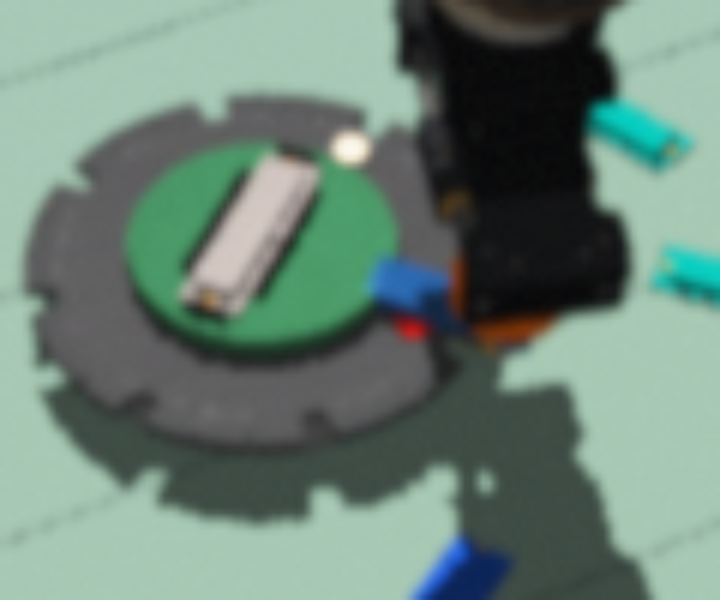

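The table is about 37° round, with the red marker at (412,330) nearly covered by the blue arm and the plate in its nest. About 8° remain, so I'll push on slowly.

send_rows --series "0.03 -0.03 0 0 0 0;0.03 -0.03 0 0 0 0;0.03 -0.03 0 0 0 0;0.03 -0.03 0 0 0 0"

```text
t: 7.22
eef_pos: [534.9, -33.3, 148.9]
tcp_rot: [3.141, 0.0, 2.829]
ft_force: [3.5, 2.5, 0.7]
opening: 0.004
grip_force: 1.7
```

send_rows --series "0.03 -0.03 0 0 0 0;0.03 -0.03 0 0 0 0"

```text
t: 7.48
eef_pos: [530.2, -35.7, 148.9]
tcp_rot: [-3.141, -0.0, 2.829]
ft_force: [1.1, -0.3, 0.2]
opening: 0.0
grip_force: 0.6
```

send_rows --series "0.03 -0.025 0 0 0 0;0 0 0 0 0 0"

```text
t: 7.72
eef_pos: [527.9, -36.5, 148.7]
tcp_rot: [-3.141, -0.001, 2.829]
ft_force: [0.3, -0.8, 0.3]
opening: 0.005
grip_force: 0.2
```

```bash
python3 m.py side5
```

```text
7.725 [527.9272354  -36.52778192 148.73733921] [ 0.29911266 -0.81857627  0.30495099]
plate px [251.84918276 223.82986627] 1346
plate c [468.82596463  74.88433147] long axis deg 31.96142016301411
cup [302.48484848 237.57575758] 33 [527.7047058  -55.67423448  74.        ] -66.41122307883076
red [293. 230.] 1
```

send_rows --series "0.025 -0.02 0 0 0 0;0 0 0 0 0 0"

```text
t: 8.02
eef_pos: [526.6, -37.1, 148.8]
tcp_rot: [3.141, 0.0, 2.829]
ft_force: [1.0, 1.9, -0.1]
opening: 0.003
grip_force: 1.0
```

send_rows --series "0.025 -0.02 0 0 0 0;0 0 0 0 0 0"

```text
t: 8.28
eef_pos: [525.8, -37.5, 149.0]
tcp_rot: [3.14, 0.003, 2.828]
ft_force: [8.1, 6.1, -1.9]
opening: 0.003
grip_force: 4.2
```

```bash
python3 m.py side6
```

```text
8.275 [525.83152526 -37.5409704  149.03471136] [ 8.14098174  6.07011492 -1.85253998]
plate px [251.45907738 223.94642857] 1344
plate c [468.41008429  74.71452599] long axis deg 31.092067233410745
cup [302.35483871 238.03225806] 31 [526.59044089 -56.93755984  74.        ] -67.02867203762848
red [279.5 209.5] 235200
```

The side force jumped to 10 N with no more turning, so the table is locked. I'll back off from the wall and lift clear.

send_rows --series "-0.06 0.06 0 0 0 0;-0.06 0.06 0 0 0 0;0 0 -0.2 0 0 0;0 0 -0.5 0 0 0;0 0 -0.6 0 0 0"

```text
t: 8.95
eef_pos: [533.4, -33.2, 228.0]
tcp_rot: [-3.141, -0.001, 2.829]
ft_force: [-0.1, -0.2, 0.8]
opening: 0.005
grip_force: 0.0
```

send_rows --series "0 0 -0.6 0 0 0;0 0.6 -0.4 0 0 0;0 0.9 0 0 0 0;0 0.9 0 0 0 0;0 0.9 0 0 0 0"

```text
t: 9.57
eef_pos: [594.8, 156.8, 287.9]
tcp_rot: [3.141, 0.0, 2.829]
ft_force: [-0.1, -0.7, 0.4]
opening: 0.002
grip_force: 0.0
```

send_rows --series "0 0.9 0 0 0 0;0 0.9 0 0 0 0;0 0.5 0 0 0 0;0 0 0 0 0 0;0 0 0 0 0 0"

```text
t: 10.2
eef_pos: [636.8, 285.9, 287.2]
tcp_rot: [-3.141, -0.0, 2.829]
ft_force: [-0.7, -0.6, 0.1]
opening: 0.01
grip_force: 0.0
```

```bash
python3 m.py side7; python3 - <<'E'
from h import *
c=shot('top','top7'); Z=c['z_map']; H,S,V=cv2.split(cv2.cvtColor(c['color'],cv2.COLOR_RGB2HSV))
k=np.zeros(S.shape,np.uint8); k[165:265,235:320]=((H>3)&(H<20)&(S>150))[165:265,235:320]
n,l,st,ce=cv2.connectedComponentsWithStats(k); i=1+np.argmax(st[1:,4]); u,v=ce[i]; p=onplane(c,u,v,74); d=p[:2]-[471.3,73.5]
print('cup',ce[i],st[i],p,np.hypot(*d),np.degrees(np.arctan2(d[1],d[0])))
def hgt(c,u,v):
    f=210/np.tan(np.radians(float(c['fovy']))/2); q=[]
    for a in range(-6,7):
        for b in range(-6,7):
            if a*a+b*b<40:
                z=c['z_map'][int(v)+b,int(u)+a]; X=c['R'].T@(np.array([(u+a-c['cx'])/f,(v+b-c['cy'])/f,1])*z-c['t']); q.append(X[2])
    return np.median(q)
print('floor z before/after',hgt(load('top1'),270,174.5),hgt(c,u,v))
cv2.imwrite('pics/p7.png',cv2.resize(c['color'][140:290,200:340],(560,600))[:,:,::-1])
E
```

```text
10.2 [636.80765817 285.85875925 287.19063309] [-0.70557856 -0.626532    0.10323954]
plate px [254.8852459 198.6557377] 61
plate c [424.02422648  62.29332043] long axis deg 28.377726136291074
cup [301.70532915 230.60501567] 319 [538.23136613 -32.64567612  74.        ] -57.766051513954686
red [279.5 209.5] 235200
cup [304.83413462 197.63221154] [294 186  23  24 416] [536.21367044 -33.45716648  74.        ] 125.11442791070041 -58.7459015163091
floor z before/after 65.82759473305336 65.85932063277055
```

View pics/p7.png

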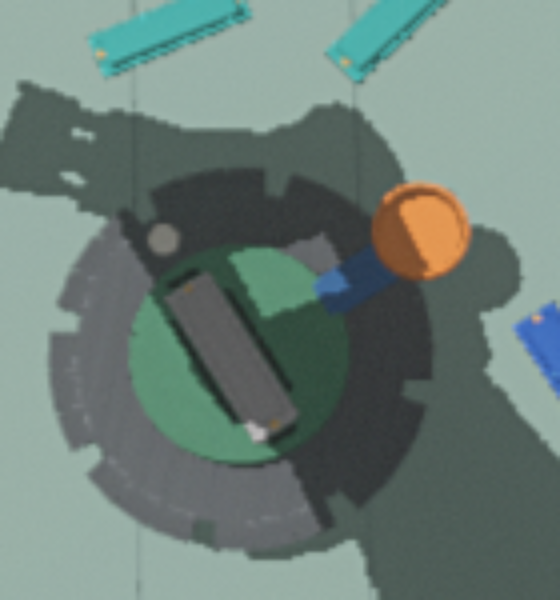

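The blue arm now covers the red marker and the plate lies in its nest. The cup is at -58.7° (start -12.8°), and its floor is back at the starting height (65.9 vs 65.8 mm), so the table is locked. Handing in.

```bash
python3 -c "
from cell import env
print(env.job_done())"
```

```text
the job is handed in; nothing more can be done
None
```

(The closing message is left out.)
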